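Trip-test and run the bobbin winder

TASK

Check the winder's safety trip and then run the winder: press the yellow test button so that the orange lever drops, lift the lever back up until it stays up, then press the winder's paddle half way down, so that the needle stands in the green, never down to its stop. The paddle is a spring-loaded dead-man control: finish while still holding it steady there, and leave the jar, the green spool and the orange hook case where they are.

Things in the scene. Friction and masses are not known exactly. Their poses are not given: they have to be found in the camera images.
- trip_box: Grey safety trip box, fixed to the bench, 100 (x) x 140 (y) x 60 mm high, with a yellow test button (at its +y side) and an orange drop lever (at its -y side) on top. Origin: centre of its underside; its -x side faces the robot side, z up. It stands on the left or the right of the winder, turned up to 0.25 rad.
- test_button (a joint): Travel of the yellow push button (m): 0 = out, 0.007 = fully in, straight down. Spring: about 1 N to start, 4 N at full travel; from about 1 mm on it also pushes the lever inside the box (about 1 N more), and after about 4 to 5 mm the lever tips over and falls by itself. The button springs back when let go.
- button_top (a point): Centre of the top of the yellow button cap (26 mm across, 87 mm above the bench when out, 12 mm proud of a black 38 mm bezel). In the trip box frame it is at x -22, y +32 mm.
- trip_lever (a joint): Angle of the orange lever (rad): 0 = up, leaning 0.25 rad back (towards the box's +x) against its stop; 1.00 = dropped, leaning 0.75 rad forward of upright (towards the box's -x). It is weighted (0.12 kg) and tips over centre: beyond about 0.25 it falls to 1.00, below 0.25 it falls back to 0. Lifting it needs about 1 N at the grip.
- lever_tip (a point): End of the lever, 77 mm from its hinge. The hinge line runs along the box's y at x -10, y -32 mm, 55 mm above the bench. The last 34 mm is an orange grip 26 mm wide (along y), 11 mm thick; below it a steel stem 13 x 10 mm. The tip is 130 mm above the bench when up; when dropped it is 111 mm high and overhangs the box's front (-x) face by about 12 mm, clear of the box.
- winder: Blue bobbin winder, fixed. Base plate 220 x 130 x 12 mm, x -130 to +90 mm; housing x 0 to 90 mm, 120 mm wide, top at 77 mm; red spool sticks out to y +97 mm. The paddle points to -x (robot side). On the round dial on top (84 mm high) a black needle turns with the paddle, pointing to the winder's +x at half travel; green marks: 35 to 65 % of travel. Origin: underside, on the middle line.
- paddle (a joint): Angle of the dead-man paddle (rad): 0 = released, tip 0.20 rad up; 0.20 = half way, the paddle is level, needle in the middle of the green; 0.40 = bottom stop, 0.20 rad down. Green is 0.14 to 0.26. It springs back up when let go: pressed at the yellow dot it takes about 1.5 N to start, 5 N at half way, 9 N at the stop.
- paddle_pad (a point): Yellow dot on the rubber pad on top of the paddle, where to press, 80 mm from the paddle's hinge. The paddle is a plate 100 mm long, 60 mm wide, 6 mm thick (8 with the rubber). Its hinge runs along the winder's y at x -2 mm, 50 mm above the bench. The dot is 71 mm above the bench when released, 55 mm at half way and 39 mm at the stop (about 16 mm down to half way).
- jar: Loose green glass jar with black cap, 52 mm across, 65 mm high; origin at the centre of its underside. Leave alone.
- spool: Loose green thread spool with black ends, standing on end between the two machines, 38 mm across, 38 mm high; origin at the centre of its underside. Leave alone.
- hook_case: Loose orange plastic hook case lying flat beyond the machines, 60 x 100 x 24 mm; origin at the centre of its underside. Leave alone.
Not all that is in view belongs to the job. There is more than one size of the trip_box; the one meant has the size given above.

How it is judged:
By the outcome, as a careful person would: the job done as asked, in the order asked, and still so for the second after the job is handed in, while the arm keeps its last pose, push and grip.
It also fails if it takes over 58 s, if anything falls off the work surface, if the arm or the gripper's body presses on something with over 40 N, if the wrist force passes 120 N, or if a joint passes its speed limit or range.

ROBOT

A 6-joint arm with a two-finger parallel gripper is mounted at the origin on the work surface. World frame = base frame: x ahead of the robot, y to its left, z up, the work surface at z = 0. Lengths are in m, angles in rad, forces in N, time in s.
With the tool pointing down it reaches from about 0.35 to 0.725 m from the base axis. Payload 6 kg.
Tool frame: the origin (TCP) lies at the very end of the fingers, on their centre line; the grasp point (between the pads) lies 19 mm behind it; z points along the fingers, y is the line along which they close (so a half turn about z gives the same grasp; the last joint's range is limited). The gripper opens to 85 mm and grips with 20 to 120 N. Pads are 22 mm wide; open, the fingers measure 114 mm over their backs; the gripper's body (76 mm by 85 mm) begins 54 mm behind the grasp point. The pads swing forward as they close: fully open they stand 13 mm farther back than shut.
Start: joints at [-0.999, 0.04, 0.085, 0, -1.615, -0.334], TCP at [0.141, -0.583, 0.231] pointing down, gripper open.
Joint ranges: [-2.56, 2.56], [-1.29, 2.01], [-1.08, 1.49], [-3.29, 1.98], [-2.81, -0.18], [-2.99, 2.99]. Speed limits (rad/s): [2.57, 2.57, 3.01, 3.14, 3.14, 3.14].

INTERFACE

Orientations are given as a unit quaternion [w, x, y, z].
In Python, from plant import manip gives the robot as it stands. The module is installed in compiled form; this text tells all that it offers.
- The arm moves only by the tool arm_command, never from a script. Its argument "motion" is a list that holds one entry, the list of rows, each a list of 4 numbers: the shift along the tool's x, y, z in cm, then the turn about the tool's z in rad. A call has 1 to 20 rows; each row shifts and turns the commanded pose from where the row before left it, along the tool's axes as they then stand; what a row does not reach is not made up. A row lasts 1/12 s, in which the tool goes at most 41.7 mm and 7.16 degrees, less where a joint would pass 70% of its speed; a pose out of reach is approached as far as the arm can. A call with a gripper value outside its range is refused whole. "hand" is the opening, from -1 (shut) to 1 (fully open), set as the call begins (left out, the last holds). The fingers move at their own pace and stop on an object; the grip force is fixed at half the most. Time passes only in rows, so rows that do not move let the fingers close. It gives the time, the measured TCP pose, the force, the opening and the grip force at its end, in the units of the state.
- manip.read_state(): the state, without advancing time (a new reading comes with each control period).
- manip.get_image(name): name is "scene" or "top"; returns a dict with "img" (420x560x3 uint8, red, green, blue), "z_map" (420x560 float32, m along the optical axis (not along the pixel's ray), 0 where there is no reading), "vfov" (degrees; the focal length in pixels is half the picture's height over the tangent of half this angle, whatever the lens; pixels are square), "cx", "cy" (the principal point, pixels), "pose" (4x4, takes a point from camera to world coordinates). Camera axes: x right, y down, z forward; pixel columns grow to the right and rows downward; lengths in m; the calibration is good to about 2 mm. A picture is of the moment at which its call begins.
- manip.close_job(): hands the job in; it is judged then, once.
The state is a dict: "time_s": time; "qpos": joint angles; "joint_vel": joint speeds; "joint_torque": joint torques, N m; "ee_pos": TCP position; "ee_rot": TCP orientation; "ft_force": force on the tool from outside, world axes, zero at the start; "torque": the same for the moment, N m; "opening": finger opening in m; "gripper_force": force on a finger pad.
Only numpy, scipy, OpenCV 4.12 (cv2) and the standard library are available. Lean on these libraries where they do the work, as an engineer would, in place of code of your own. Each camera call takes 0.05 s, during which the arm holds its last target. There are 200 camera calls.

## Working session

There is one attempt and no reset: what is moved stays moved. The work goes in short steps, Python scripts to look and compute and a tool call to move; the robot and the scene stay as the last step left them, time stands still between calls to the robot, and variables do not carry over. Pictures are saved under pics/ and viewed, at most 10 in all, crops included, and the job is handed in when it is done.

Besides the shell and the picture viewer there is one more tool, called after ">>>" by a JSON object that holds its "op" and its "data", one argument or row to a line. arm_command: Moves the arm, as the interface text tells. Its arguments: {"type":"object","properties":{"motion":{"type":"array"},"hand":{"type":"number"}},"required":["motion"]}

```bash
mkdir -p pics; cat > h.py <<'E'
import numpy as np, cv2
from plant import manip
def grab(n):
    d=manip.get_image(n); f=d['img'].shape[0]/2/np.tan(np.radians(d['vfov'])/2)
    v,u=np.mgrid[:420,:560]; z=d['z_map']
    P=np.stack([(u-d['cx'])/f*z,(v-d['cy'])/f*z,z],-1)@d['pose'][:3,:3].T+d['pose'][:3,3]
    P[z==0]=np.nan
    return d,P
def save(d,n): cv2.imwrite(f'pics/{n}.png',d['img'][:,:,::-1])
E
python3 - <<'E'
from h import *
for n in('scene','top'):
    d,P=grab(n); save(d,n+'0'); np.savez(n+'0.npz',P=P,img=d['img']); print(n,d['pose'].round(3).tolist(),d['vfov'])
s=manip.read_state(); print(s)
E
```

```text
scene [[-0.16, 0.538, -0.828, 1.369], [0.987, 0.099, -0.127, 0.189], [0.013, -0.837, -0.547, 0.617], [0.0, 0.0, 0.0, 1.0]] 53.39055076428903
top [[0.022, -0.993, 0.116, 0.495], [-1.0, -0.024, -0.016, 0.101], [0.019, -0.115, -0.993, 1.129], [0.0, 0.0, 0.0, 1.0]] 56.06495530983818
{'time_s': 0.1, 'qpos': array([-9.99319856e-01,  4.08096064e-02,  8.39172350e-02, -4.13402756e-04,
       -1.61554743e+00, -3.33694822e-01]), 'joint_vel': array([-2.04042645e-04, -7.65463430e-04,  1.03109384e-03,  7.74349210e-04,
        1.73320564e-03, -3.08421167e-05]), 'joint_torque': array([-4.88879392e-03, -3.69348264e+01,  3.48280048e+01,  6.95161790e+00,
       -4.51613145e-03, -5.46223418e-06]), 'ee_pos': array([ 0.14132293, -0.58280422,  0.23034857]), 'ee_rot': array([-1.73629153e-04, -1.18619905e-01,  9.92939374e-01,  8.29308042e-04]), 'ft_force': array([0.44541305, 0.03504818, 0.05081956]), 'torque': array([-0.05560206, -0.0124546 , -0.04523556]), 'gripper_force': 0.0, 'opening': 0.08528163666055243}
```

View pics/scene0.png

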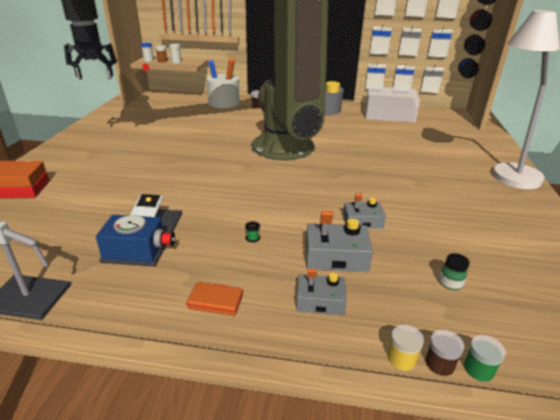

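View pics/top0.png

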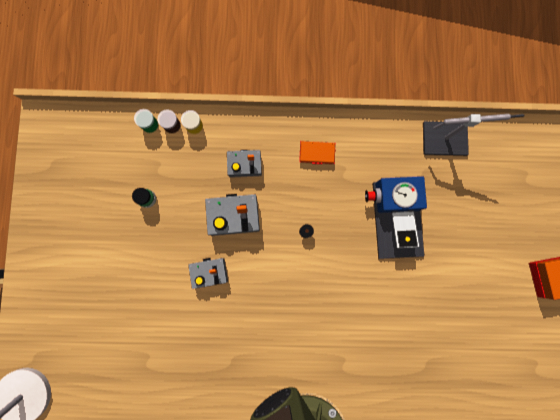

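The top view shows three possible trip boxes: a large one at (233,215) with its button at (220,223) and lever at (242,212), and small ones at (244,163) and (208,273). The winder is at (402,215), with its dot at (407,239) and needle dial at (404,195). The spool is at (306,231), the jar at (144,197) and the hook case at (318,153). I'll measure the sizes to choose the box.

```bash
python3 - <<'E'
from h import *
for n in('top','scene'):
    D=np.load(n+'0.npz'); P=D['P']; hsv=cv2.cvtColor(D['img'],cv2.COLOR_RGB2HSV); H,S,V=cv2.split(hsv)
    X,Y,Z=P[...,0],P[...,1],P[...,2]
    roi=(X>.2)&(X<.85)&(Y>-.35)&(Y<.6)
    print('==',n)
    def comps(name,m,mn=8):
        k,l,st,c=cv2.connectedComponentsWithStats((m&roi).astype(np.uint8))
        for i in range(1,k):
            if st[i,4]<mn: continue
            q=P[l==i]; xy=q[:,:2].astype(np.float32)*1000
            r=cv2.minAreaRect(xy)
            print(name,c[i].round(),st[i,4],'med',np.median(q,0).round(4),'zrng',np.percentile(q[:,2],[5,95]).round(3),'rect',np.round(r[0]),np.round(r[1]),round(r[2],1))
    comps('yellow',(H>22)&(H<35)&(S>170)&(V>140)&(Z>.03))
    comps('orange',(H<13)&(S>170)&(V>120)&(Z>.015))
    comps('grey60',(S<90)&(Z>.05)&(Z<.068),60)
    comps('grey40',(S<90)&(Z>.03)&(Z<.05),60)
    comps('blue',(H>100)&(H<130)&(S>120)&(Z>.07)&(Z<.081),60)
    comps('white',(S<60)&(V>170)&(Z>.03),20)
    comps('h>20',(Z>.02),60)
D=np.load('top0.npz')
a=cv2.resize(D['img'][150:310,170:340],None,fx=3.2,fy=3.2,interpolation=cv2.INTER_CUBIC)
cv2.imwrite('pics/crop.png',a[:,:,::-1])
E
```

```text
== top
yellow [235. 166.] 31 med [0.728  0.2111 0.0588] zrng [0.051 0.062] rect [729. 210.] [18. 15.] 20.4
yellow [219. 222.] 76 med [0.57   0.245  0.0874] zrng [0.075 0.091] rect [570. 246.] [26. 22.] 5.8
yellow [407. 239.] 15 med [ 0.5378 -0.2595  0.0712] zrng [0.069 0.073] rect [ 539. -260.] [8. 9.] 1.9
yellow [198. 280.] 34 med [0.4163 0.2979 0.0593] zrng [0.055 0.062] rect [416. 297.] [14. 16.] 89.7
orange [317. 152.] 716 med [ 0.7819 -0.0185  0.0237] zrng [0.019 0.027] rect [781. -19.] [101.  64.] 88.3
orange [250. 156.] 14 med [0.7508 0.1691 0.087 ] zrng [0.085 0.089] rect [750. 168.] [ 6. 14.] 3.7
orange [371. 195.] 58 med [ 0.6563 -0.1655  0.0597] zrng [0.052 0.064] rect [ 657. -165.] [27. 20.] 0.9
orange [241. 207.] 29 med [0.6045 0.1872 0.1287] zrng [0.06  0.133] rect [611. 185.] [19. 20.] 1.3
orange [212. 270.] 16 med [0.4425 0.2608 0.0876] zrng [0.042 0.09 ] rect [443. 258.] [ 6. 16.] 10.6
grey60 [143. 124.] 95 med [0.8423 0.4702 0.0567] zrng [0.052 0.06 ] rect [841. 470.] [47. 18.] 89.7
grey60 [167. 124.] 93 med [0.8421 0.4055 0.057 ] zrng [0.053 0.061] rect [840. 406.]
[... 5709 characters left out ...]
3
h>20 [ 35. 249.] 211 med [ 0.8423 -0.3346  0.1399] zrng [0.102 0.158] rect [ 841. -337.] [14. 26.] 4.2
h>20 [455. 268.] 682 med [0.6551 0.4586 0.0523] zrng [0.023 0.065] rect [644. 461.] [51. 49.] 22.9
h>20 [321. 290.] 1565 med [0.7566 0.1885 0.0394] zrng [0.024 0.066] rect [750. 189.] [77. 95.] 3.9
h>20 [214. 295.] 1044 med [ 0.7891 -0.0198  0.0225] zrng [0.021 0.024] rect [787. -20.] [99. 61.] 88.0
h>20 [406. 329.] 145 med [0.844  0.3405 0.0559] zrng [0.054 0.057] rect [842. 341.] [16. 45.] 0.0
h>20 [445. 334.] 150 med [0.8438 0.4066 0.0558] zrng [0.054 0.057] rect [842. 406.] [44. 17.] 89.9
h>20 [485. 339.] 156 med [0.8438 0.4704 0.0559] zrng [0.054 0.057] rect [842. 471.] [16. 44.] 0.1
```

View pics/crop.png

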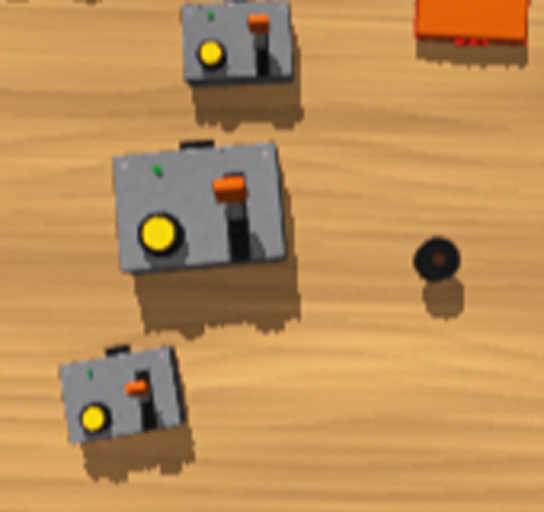

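The crop shows the chosen box in the middle (100 x 140 mm top, measured). Its button is at crop (158,233) and its lever is up at (230,190). The small boxes, 70 x 95 mm, are decoys. Results:
- **Box:** centre about (0.596, 0.2155), yaw +0.114. This predicts the button at (0.571, 0.245) and the lever tip at (0.609, 0.185), and both match what was measured.
- **Dot:** (0.538, -0.260, 0.071), as given.

First I'll close the fingers, align to the box and travel.

>>> {"op": "arm_command", "data": {
  "motion": [
    [[0,0,0,0.12],[-2.1,2.2,0,0],[-2.1,2.2,0,0],[-2.1,2.2,0,0],[-2.1,2.2,0,0],[-2.1,2.2,0,0],[-2.1,2.2,0,0],[-2.1,2.2,0,0],[-2.1,2.2,0,0],[-2.1,2.2,0,0],[-2.1,2.2,0,0],[-2.1,2.2,0,0],[-2.1,2.2,0,0],[-2.1,2.2,0,0],[-2.1,2.2,0,0],[-2.1,2.2,0,0],[-2.1,2.2,0,0],[-2.1,2.2,0,0],[-2.1,2.2,0,0],[0,0,0,0]]
  ],
  "hand": -1
}}

```text
time_s: 1.77
ee_pos: [0.4719, -0.142, 0.2299]
ee_rot: [-0.001, -0.061, 0.998, 0.001]
ft_force: [-1.1, 0.1, -0.6]
opening: -0.0001
gripper_force: 0.0
```

```bash
cat >> h.py <<'E'
from scipy.spatial.transform import Rotation as Ro
def go(*ts):
    s=manip.read_state(); q=s['ee_rot']; R=Ro.from_quat([q[1],q[2],q[3],q[0]]).as_matrix(); p=s['ee_pos']
    print('t',round(s['time_s'],2),'p',p.round(4),'F',s['ft_force'].round(2),'open',round(s['opening'],4),'yaw_y',round(np.arctan2(-R[0,1],R[1,1]),4),'z',R[:,2].round(3))
    for t in ts: print(t,'tool cm',((np.array(t)-p)@R*100).round(2))
E
python3 -c "
from h import *
go([.571,.245,.11],[.5,.172,.12],[.538,-.26,.09])"
```

```text
t 1.77 p [ 0.4719 -0.142   0.2299] F [-1.15  0.07 -0.57] open -0.0001 yaw_y 0.1214 z [-0.002  0.001 -1.   ]
[0.571, 0.245, 0.11] tool cm [-14.54  37.2   12.01]
[0.5, 0.172, 0.12] tool cm [-6.61 30.82 11.02]
[0.538, -0.26, 0.09] tool cm [ -5.16 -12.53  13.96]
```

>>> {"op": "arm_command", "data": {
  "motion": [
    [[-1.12,2.86,0,0],[-1.12,2.86,0,0],[-1.12,2.86,0,0],[-1.12,2.86,0,0],[-1.12,2.86,0,0],[-1.12,2.86,0,0],[-1.12,2.86,0,0],[-1.12,2.86,0,0],[-1.12,2.86,0,0],[-1.12,2.86,0,0],[-1.12,2.86,0,0],[-1.12,2.86,0,0],[-1.12,2.86,0,0],[0,0,3,0],[0,0,3,0],[0,0,3,0],[0,0,1.5,0],[0,0,0.5,0],[0,0,0,0],[0,0,0,0]]
  ]
}}

```text
time_s: 3.43
ee_pos: [0.5716, 0.2409, 0.1226]
ee_rot: [0.001, -0.059, 0.998, 0.0]
ft_force: [-0.0, -0.5, 1.2]
opening: 0.0001
gripper_force: 0.0
```

```bash
python3 -c "
from h import *
go([.571,.245,.081])"
```

```text
t 3.43 p [0.5716 0.2409 0.1226] F [-0.03 -0.48  1.16] open 0.0001 yaw_y 0.1178 z [ 0.001  0.    -1.   ]
[0.571, 0.245, 0.081] tool cm [0.02 0.42 4.16]
```

>>> {"op": "arm_command", "data": {
  "motion": [
    [[0,0.4,1,0],[0,0,1,0],[0,0,0.8,0],[0,0,0.4,0],[0,0,0.3,0],[0,0,0.2,0],[0,0,0.2,0],[0,0,0.15,0],[0,0,0,0],[0,0,0,0],[0,0,0,0]]
  ]
}}

```text
time_s: 4.35
ee_pos: [0.5707, 0.2448, 0.0811]
ee_rot: [0.0, -0.059, 0.998, 0.0]
ft_force: [-2.2, -1.2, 3.3]
opening: 0.0001
gripper_force: 1.7
```

```bash
python3 - <<'E'
from h import *
go()
d,P=grab('scene'); save(d,'scene1'); cv2.imwrite('pics/s1c.png',cv2.resize(d['img'][150:310,230:430],None,fx=3,fy=3)[:,:,::-1])
E
```

```text
t 4.35 p [0.5707 0.2448 0.0811] F [-2.18 -1.23  3.31] open 0.0001 yaw_y 0.1177 z [ 0.  0. -1.]
```

View pics/s1c.png

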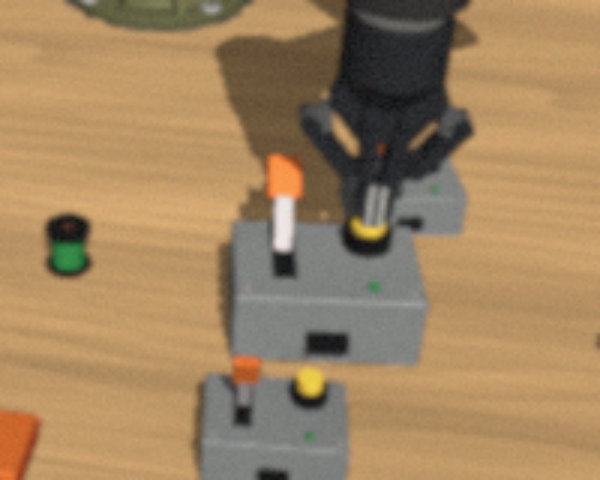

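The lever in crop (285,200) leans toward the robot with its stem exposed, so it looks dropped. I'll retract and move in front of it, then check with depth.

>>> {"op": "arm_command", "data": {
  "motion": [
    [[0,0,-0.5,0],[0,0,-1.5,0],[0,0,-2,0],[0,0,-2,0],[0,0,-2,0],[1.5,-1.28,0,0],[1.5,-1.28,0,0],[1.5,-1.28,0,0],[1.5,-1.28,0,0],[1.5,-1.28,0,0],[0,0,0,0],[0,0,0,0],[0,0,0,0]]
  ]
}}

```text
time_s: 5.48
ee_pos: [0.504, 0.1729, 0.1609]
ee_rot: [0.0, -0.059, 0.998, 0.0]
ft_force: [0.2, 0.2, -0.4]
opening: 0.0001
gripper_force: 0.0
```

```bash
cat >> h.py <<'E'
C=np.array([.596,.2155]); A=.114
def tobox(P): 
    d=P[...,:2]-C; c,s=np.cos(A),np.sin(A)
    return np.stack([d[...,0]*c+d[...,1]*s,-d[...,0]*s+d[...,1]*c,P[...,2]],-1)
def lever(n='scene'):
    d,P=grab(n); h=cv2.cvtColor(d['img'],cv2.COLOR_RGB2HSV); B=tobox(P)
    for nm,m in(('orange',(h[...,0]<13)&(h[...,1]>150)&(abs(B[...,1]+.032)<.025)&(abs(B[...,0])<.09)&(B[...,2]>.07)),('button',(h[...,0]>20)&(h[...,0]<35)&(h[...,1]>150)&(abs(B[...,1]-.032)<.02)&(abs(B[...,0]+.022)<.02)&(B[...,2]>.07))):
        q=B[m]; print(n,nm,len(q),'box med',np.median(q,0).round(4),'min',q.min(0).round(3),'max',q.max(0).round(3)) if len(q) else print(nm,0)
    return d
E
python3 - <<'E'
from h import *
go(); lever(); lever('top')
print('tcp box',tobox(manip.read_state()['ee_pos']))
E
```

```text
t 5.48 p [0.504  0.1729 0.1609] F [ 0.22  0.2  -0.38] open 0.0001 yaw_y 0.1178 z [ 0.001  0.001 -1.   ]
scene orange 93 box med [-0.0498 -0.0351  0.1032] min [-0.061 -0.045  0.09 ] max [-0.037 -0.021  0.113]
scene button 112 box med [-0.0151  0.0307  0.0838] min [-0.034  0.018  0.072] max [-0.007  0.046  0.089]
orange 0
button 0
tcp box [-0.09626487 -0.03174704  0.16057182]
```

>>> {"op": "arm_command", "data": {
  "motion": [
    [[0,0,1.8,0],[0,0,1.8,0],[0,0,1.8,0],[0,0,1.2,0],[0,0,0.6,0],[0,0,0,0],[-0.7,0,0,0],[-0.7,0,0,0],[-0.7,0,0,0],[-0.7,0,0,0],[-0.7,0,0,0],[-0.7,0,0,0],[-0.7,0,0,0],[-0.6,0,0,0],[-0.5,0,0,0],[-0.4,0,0,0],[-0.3,0,0,0],[0,0,0,0],[0,0,0,0]]
  ]
}}

```text
time_s: 7.17
ee_pos: [0.5713, 0.1806, 0.0896]
ee_rot: [0.001, -0.059, 0.998, 0.0]
ft_force: [-1.1, 0.1, -0.0]
opening: 0.0006
gripper_force: 0.0
```

```bash
python3 - <<'E'
from h import *
go(); lever()
print('tcp box',tobox(manip.read_state()['ee_pos']))
E
```

```text
t 7.17 p [0.5713 0.1806 0.0896] F [-1.12  0.13 -0.04] open 0.0006 yaw_y 0.1176 z [ 0.002  0.001 -1.   ]
scene orange 175 box med [-0.0053 -0.0328  0.1198] min [-0.023 -0.046  0.1  ] max [-0.001 -0.018  0.132]
scene button 113 box med [-0.015   0.0307  0.0839] min [-0.035  0.018  0.072] max [-0.006  0.047  0.088]
tcp box [-0.0292004  -0.03192266  0.08872999]
```

>>> {"op": "arm_command", "data": {
  "motion": [
    [[-0.3,0,0,0],[-0.3,0,0,0],[-0.3,0,0,0],[0,0,0,0],[0,0,0,0],[0,0,0,0]]
  ]
}}

```text
time_s: 7.72
ee_pos: [0.5791, 0.1815, 0.0886]
ee_rot: [-0.0, -0.059, 0.998, -0.0]
ft_force: [-0.2, 0.1, 0.6]
opening: -0.0001
gripper_force: 0.0
```

```bash
python3 - <<'E'
from h import *
go(); lever()
print('tcp box',tobox(manip.read_state()['ee_pos']))
E
```

```text
t 7.72 p [0.5791 0.1815 0.0886] F [-0.2   0.12  0.62] open -0.0001 yaw_y 0.1178 z [-0. -0. -1.]
scene orange 143 box med [ 0.0095 -0.0334  0.1179] min [-0.015 -0.046  0.097] max [ 0.015 -0.018  0.13 ]
scene button 116 box med [-0.0145  0.0306  0.0841] min [-0.034  0.018  0.072] max [-0.007  0.046  0.087]
tcp box [-0.02069479 -0.03190191  0.0887293 ]
```

>>> {"op": "arm_command", "data": {
  "motion": [
    [[0.5,0,0,0],[1.2,0,0,0],[1.8,0,0,0],[1.8,0,0,0],[0.7,0,0,0],[0,0,-1.5,0],[0,0,-1.8,0],[0,0,-1.8,0],[0,0,-1.8,0],[0,0,0,0],[0,0,0,0]]
  ]
}}

```text
time_s: 8.68
ee_pos: [0.52, 0.1748, 0.1591]
ee_rot: [0.001, -0.059, 0.998, 0.001]
ft_force: [0.9, -0.1, -1.0]
opening: 0.0002
gripper_force: 0.0
```

```bash
python3 - <<'E'
from h import *
go([.538,-.26,.12]); d=lever()
cv2.imwrite('pics/s2c.png',cv2.resize(d['img'][130:310,80:430],None,fx=2,fy=2)[:,:,::-1])
E
```

```text
t 8.68 p [0.52   0.1748 0.1591] F [ 0.87 -0.14 -0.97] open 0.0002 yaw_y 0.118 z [ 0.002  0.002 -1.   ]
[0.538, -0.26, 0.12] tool cm [  3.34 -43.4    3.84]
scene orange 135 box med [ 0.0098 -0.0328  0.1191] min [ 0.003 -0.044  0.099] max [ 0.016 -0.02   0.13 ]
scene button 113 box med [-0.0151  0.0305  0.084 ] min [-0.033  0.019  0.071] max [-0.007  0.046  0.088]
```

View pics/s2c.png

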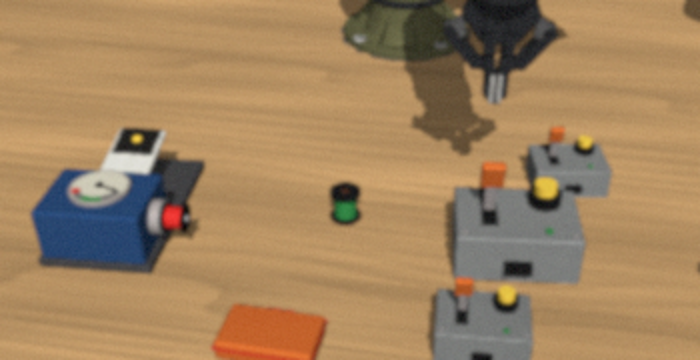

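The lever stays up, in the same position as at the start. The button is out, and the paddle is released with its dot at crop (137,140). Next I'll travel to the dot.

>>> {"op": "arm_command", "data": {
  "motion": [
    [[0.2,-2.7,0,0],[0.2,-2.7,0,0],[0.2,-2.7,0,0],[0.2,-2.7,0,0],[0.2,-2.7,0,0],[0.2,-2.7,0,0],[0.2,-2.7,0,0],[0.2,-2.7,0,0],[0.2,-2.7,0,0],[0.2,-2.7,0,0],[0.2,-2.7,0,0],[0.2,-2.7,0,0],[0.2,-2.7,0,0],[0.2,-2.7,0,0],[0.2,-2.7,0,0],[0.3,-2.7,1,0.045],[0,0,1.5,0],[0,0,1.5,0],[0,0,0,0],[0,0,0,0]]
  ]
}}

```text
time_s: 10.4
ee_pos: [0.5366, -0.2584, 0.1161]
ee_rot: [-0.002, -0.036, 0.999, 0.0]
ft_force: [-0.2, 0.2, 0.1]
opening: 0.0001
gripper_force: 0.0
```

```bash
python3 - <<'E'
from h import *
go([.538,-.26,.08],[.538,-.26,.056])
E
```

```text
t 10.4 p [ 0.5366 -0.2584  0.1161] F [-0.19  0.22  0.15] open 0.0001 yaw_y 0.0727 z [-0.004  0.001 -1.   ]
[0.538, -0.26, 0.08] tool cm [-0.15 -0.18  3.61]
[0.538, -0.26, 0.056] tool cm [-0.15 -0.18  6.01]
```

>>> {"op": "arm_command", "data": {
  "motion": [
    [[-0.1,-0.2,1,0],[0,0,1,0],[0,0,1,0],[0,0,0.6,0],[0,0,0.3,0],[0,0,0.3,0],[0,0,0.3,0],[0,0,0.3,0],[0,0,0.3,0],[0,0,0.3,0],[0,0,0.2,0],[0,0,0.2,0],[0,0,0,0],[0,0,0,0],[0,0,0,0]]
  ]
}}

```text
time_s: 11.65
ee_pos: [0.5387, -0.2606, 0.0601]
ee_rot: [0.0, -0.036, 0.999, -0.0]
ft_force: [-1.8, -0.4, 4.2]
opening: 0.0003
gripper_force: 2.0
```

```bash
python3 - <<'E'
from h import *
go([.538,-.26,.055])
d,P=grab('scene'); lever(); a=cv2.resize(d['img'][170:270,80:200],None,fx=5,fy=5,interpolation=cv2.INTER_CUBIC)
cv2.imwrite('pics/s3c.png',a[:,:,::-1])
# paddle slope: light pixels on the paddle
h=cv2.cvtColor(d['img'],cv2.COLOR_RGB2HSV); c,s=np.cos(.073),np.sin(.073)
dx=(P[...,0]-.538)*c+(P[...,1]+.26)*s; dy=-(P[...,0]-.538)*s+(P[...,1]+.26)*c
m=(dx>-.03)&(dx<.06)&(abs(dy)<.035)&(P[...,2]>.03)&(P[...,2]<.075)&(h[...,1]<70)&(h[...,2]>150)
if m.sum()>10: print(m.sum(),np.polyfit(dx[m],P[...,2][m],1),dx[m].min(),dx[m].max())
E
```

```text
t 11.65 p [ 0.5387 -0.2606  0.0601] F [-1.85 -0.41  4.16] open 0.0003 yaw_y 0.0728 z [ 0. -0. -1.]
[0.538, -0.26, 0.055] tool cm [0.06 0.06 0.51]
scene orange 134 box med [ 0.0102 -0.0328  0.1198] min [ 0.003 -0.044  0.096] max [ 0.016 -0.02   0.13 ]
scene button 111 box med [-0.015   0.0308  0.0838] min [-0.036  0.019  0.072] max [-0.004  0.046  0.088]
215 [-0.03708336  0.0551754 ] -0.023403706836249174 0.05238191093260374
```

View pics/s3c.png

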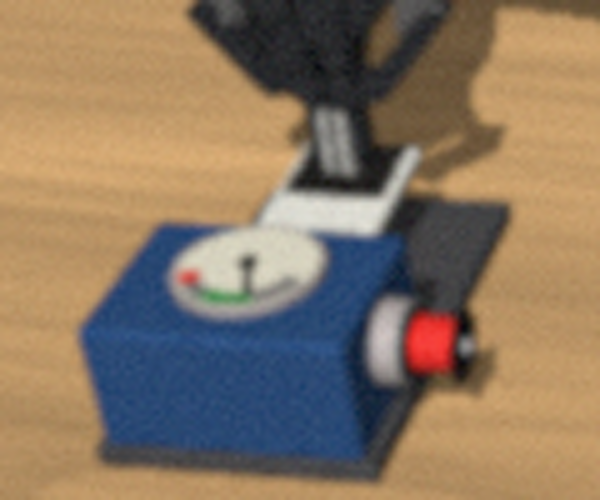

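The needle is just at the released end of the green, at (248,298), while the green runs from about 195 to 252. I'll press 4.5 mm more.

>>> {"op": "arm_command", "data": {
  "motion": [
    [[0,0,0.2,0],[0,0,0.15,0],[0,0,0.1,0],[0,0,0,0],[0,0,0,0],[0,0,0,0],[0,0,0,0],[0,0,0,0]]
  ]
}}

```text
time_s: 12.42
ee_pos: [0.5386, -0.2606, 0.0554]
ee_rot: [-0.0, -0.036, 0.999, -0.0]
ft_force: [-3.5, -0.5, 3.9]
opening: -0.0001
gripper_force: 2.6
```

```bash
python3 - <<'E'
from h import *
go(); d,P=grab('scene'); lever(); go(); a=cv2.resize(d['img'][170:270,80:200],None,fx=5,fy=5,interpolation=cv2.INTER_CUBIC)
cv2.imwrite('pics/s4c.png',a[:,:,::-1])
E
```

```text
t 12.42 p [ 0.5386 -0.2606  0.0554] F [-3.49 -0.52  3.89] open -0.0001 yaw_y 0.0727 z [-0. -0. -1.]
scene orange 135 box med [ 0.0097 -0.0329  0.1198] min [ 0.002 -0.044  0.098] max [ 0.015 -0.02   0.131]
scene button 114 box med [-0.0151  0.0307  0.0841] min [-0.033  0.019  0.073] max [-0.006  0.046  0.087]
t 12.52 p [ 0.5386 -0.2606  0.0554] F [-4.72 -1.85  4.94] open -0.0 yaw_y 0.0728 z [-0. -0. -1.]
```

View pics/s4c.png

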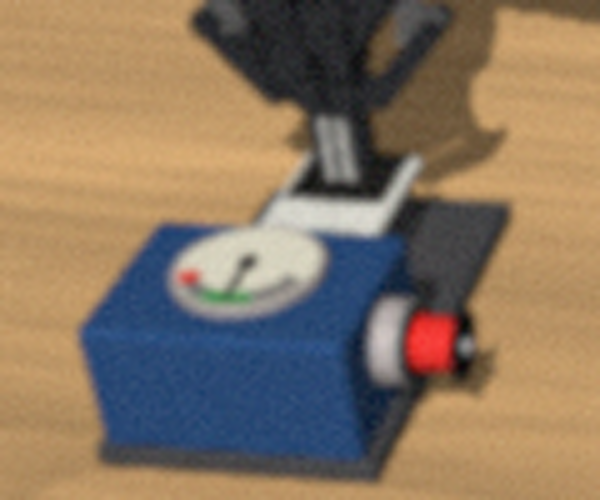

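The needle stands at (232,295), well inside the green, and the pose is steady with the lever still up. I'll hand the job in.

```bash
python3 -c "
from plant import manip
print(manip.close_job())"
```

```text
the job is handed in; nothing more can be done
None
```

I pressed the test button so the lever dropped, lifted the lever back until it stayed up, and handed the job in with the paddle held half way, the needle in the green; the jar, spool and hook case were not touched.

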